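# Slide the red spray can home into its bay

## Robot

A 6-joint arm with a two-finger parallel gripper is mounted at the origin on the work surface. World frame = base frame: x ahead of the robot, y to its left, z up, the work surface at z = 0. Lengths are in mm, angles in rad, forces in N, time in s.
With the tool pointing down it reaches from about 350 to 875 mm from the base axis. Payload 4.2 kg.
Tool frame: the origin (TCP) lies at the very end of the fingers, on their centre line; the grasp point (between the pads) lies 19 mm behind it; z points along the fingers, y is the line along which they close (so a half turn about z gives the same grasp; the last joint's range is limited). The gripper opens to 85 mm and grips with 20 to 120 N. Pads are 22 mm wide; open, the fingers measure 114 mm over their backs; the gripper's body (76 mm by 85 mm) begins 54 mm behind the grasp point. The pads swing forward as they close: fully open they stand 13 mm farther back than shut.
Start: joints at [1.491, 0.385, 0.008, 0, -1.194, -0.259], TCP at [207.689, 589.461, 231.312] pointing down, gripper open.
Joint ranges: [-3.14, 3.14], [-1.21, 2.06], [-1.07, 1.41], [-3.16, 2.05], [-2.99, -0.16], [-3.1, 3.1]. Speed limits (rad/s): [2.79, 2.79, 3.14, 3.14, 3.14, 3.14].

## Interface

Orientations are given as a unit quaternion [x, y, z, w].
In Python, from bench import arm gives the robot as it stands. The module is installed in compiled form; this text tells all that it offers.
- The arm moves only by the tool drive_tool, never from a script. Its argument "targets" is a list of rows, each a list of 5 numbers: the closure, from -1 (fully open) to 1 (shut), then the shift along the tool's x, y, z in mm, then the turn about the tool's z in degrees. In form: [[grip, tx, ty, tz, roll], ...]. A call has 1 to 12 rows; each row is the pose to reach, as a shift and turn from the pose commanded when the call began, along the tool's axes at that moment; what a row does not reach only later rows make up. A row lasts 1/10 s, in which the tool goes at most 50 mm and 8.59 degrees, less where a joint would pass 70% of its speed; a pose out of reach is approached as far as the arm can. A call with a gripper value outside its range is refused whole. The fingers move at their own pace and stop on an object; the grip force is fixed at half the most. Time passes only in rows, so rows that repeat a pose let the fingers close. It gives the time, the measured TCP pose, the force, the opening and the grip force at its end, in the units of the state.
- arm.read_state(): the state, without advancing time (a new reading comes with each control period).
- arm.get_image(name): name is "scene" or "top" or "wrist"; returns the picture (420x560x3 uint8, blue, green, red); there is no depth.
- arm.camera_params(name): a dict with "fov_y" (degrees; the focal length in pixels is half the picture's height over the tangent of half this angle, whatever the lens; pixels are square), "cx", "cy" (the principal point, pixels), "rvec" (rotation vector, rad) and "tvec" (3), from world to camera coordinates, as OpenCV has them; the wrist camera has in their place "tool_from_camera" (4x4, takes a point from camera to tool coordinates, whose origin is the TCP and whose axes are the flange's). Camera axes: x right, y down, z forward; pixel columns grow to the right and rows downward; lengths in mm; the calibration is good to about 2 mm. A picture is of the moment at which its call begins: read the wrist's pose just before it. camera_params takes no time and is no camera call.
- arm.job_done(): hands the job in; it is judged then, once.
The state is a dict: "clock": time; "joints": joint angles; "joint_vel": joint speeds; "joint_efforts": joint torques, N m; "position": TCP position; "ee_rot": TCP orientation; "contact_force": force on the tool from outside, world axes, zero at the start; "wrist_torque": the same for the moment, N m; "gripper_width": finger opening in mm; "grasp_force": force on a finger pad.
Only numpy, scipy, OpenCV 4.12 (cv2) and the standard library are available. Lean on these libraries where they do the work, as an engineer would, in place of code of your own. Each camera call takes 0.05 s, during which the arm holds its last target. There are 200 camera calls.

## Task

Put the red spray can away by pushing it: with your fingertips gently against its side low down near the foot, slide it upright along the bench into the empty, red-marked bay of the wooden rack until it stands home against the back board. Do not squeeze it, lift it or let it tip, and leave everything else where it is.

Things in the scene. Friction and masses are not known exactly. Their poses are not given: they have to be found in the camera images.
- can: red spray can standing on the bench to the right of the rack: 64 mm in diameter, straight side up to 160 mm, red cap to 215 mm; 0.25 to 0.5 kg. Origin at the centre of its underside, z up. Friction on the bench 0.5 to 0.7: a push more than 40 mm up can tip it. A gripper pointing straight down may meet the tall can with its body first: lean it about 30 degrees so that the fingertips lead
- bay: the red can's empty bay in the rack: red paint on the bench in it, red strip on the back board. Origin at bench level in the bay's middle; x points into the bay, y left as seen from the mouth, z up. 80 mm deep (open mouth at x = -40, back board's face at +40), 93 mm wide between partitions, no step at the mouth. A can touching the back board is centred at x = +8 mm
- rack: the wooden rack, fixed to the bench ahead of the robot and to its left: three bays side by side along its y axis at 105 mm spacing, all open to its -x, that is to the robot's right within 7 degrees; which bay is the red one varies. Four partitions 12 mm thick, 80 mm long, 40 mm high; back board 327 mm wide, 12 mm thick, 60 mm high. Origin at bench level in the middle of the middle bay, same axis directions as the bay
- blue_can: blue spray can with a white cap, 64 mm in diameter, 200 mm tall, standing loose in another bay; leave alone. Origin at the centre of its underside
- jar: amber glass jar with a black lid, 68 mm in diameter, 105 mm tall, standing loose in the remaining bay; leave alone. Origin at the centre of its underside
- putty_knife: putty knife lying on the bench to the robot's right, 210 mm long; leave alone. Origin at its middle, x along it
- hammer: hammer lying on the bench to the robot's left; leave alone. x along its handle
- sealant: white sealant cartridge with a green band lying on its side on the right, 49 mm in diameter, 290 mm long with its nozzle; leave alone. x along it, towards the nozzle
- tape_measure: yellow tape measure on the left, 70 x 36 x 66 mm; leave alone. Origin at the centre of its underside
There are look-alikes about, which are no part of the job. Of the things like the can, leave any that is pink or purple; of the rest the larger one is meant.

How it is judged:
By the outcome, as a careful person would: the job done as asked, in the order asked, and still so for the second after the job is handed in, with the robot touching nothing.
It also fails if it takes over 64 s, if anything falls off the work surface, if the arm or the gripper's body presses on something with over 40 N, if the wrist force passes 120 N, or if a joint passes its speed limit or range.

## Working session

There is one attempt and no reset: what is moved stays moved. The work goes in short steps, Python scripts to look and compute and a tool call to move; the robot and the scene stay as the last step left them, time stands still between calls to the robot, and variables do not carry over. Pictures are saved under pics/ and viewed, at most 10 in all, crops included, and the job is handed in when it is done.

Besides the shell and the picture viewer there is one more tool, called after "Call:" as name([rows], argument=value, ...), one row to a line, values as JSON. drive_tool: Moves the arm, as the interface text tells. Its arguments: {"type":"object","properties":{"targets":{"type":"array","items":{"type":"array","items":{"type":"number"}}}},"required":["targets"]}

```bash
mkdir -p pics; cat > h.py <<'E'
import numpy as np, cv2
from bench import arm
from scipy.spatial.transform import Rotation as R
def cam(n):
    p=arm.camera_params(n); f=210/np.tan(np.radians(p["fov_y"]/2))
    K=np.array([[f,0,p["cx"]],[0,f,p["cy"]],[0,0,1]])
    if "rvec" in p: Rm=R.from_rotvec(np.ravel(p["rvec"])).as_matrix(); t=np.ravel(p["tvec"])
    else:
        s=arm.read_state(); T=np.eye(4); T[:3,:3]=R.from_quat(s["ee_rot"]).as_matrix(); T[:3,3]=s["position"]
        C=np.linalg.inv(T@np.array(p["tool_from_camera"])); Rm=C[:3,:3]; t=C[:3,3]
    return K,Rm,t
def ray(n,u,v,z=0):
    K,Rm,t=cam(n); o=-Rm.T@t; d=Rm.T@np.linalg.inv(K)@[u,v,1]
    return o+d*(z-o[2])/d[2]
def proj(n,P):
    K,Rm,t=cam(n); q=(K@(Rm@np.atleast_2d(P).T+t[:,None])).T; return q[:,:2]/q[:,2:]
E
python3 - <<'E'
from h import *
print(arm.read_state())
for n in ("scene","top"):
    p=arm.camera_params(n); print(p); cv2.imwrite(f"pics/{n}0.png",cv2.resize(arm.get_image(n),(800,600)))
E
```

```text
{'clock': 0.0, 'joints': array([ 1.49063529e+00,  3.85564277e-01,  6.58627093e-03, -5.19192622e-04,
       -1.19397780e+00, -2.58604524e-01]), 'joint_vel': array([ 0.00019125,  0.00037077, -0.00023153, -0.00081304, -0.0014164 ,
       -0.00172702]), 'joint_efforts': array([ 4.06829940e-04, -3.92294955e+01,  1.88401258e+01,  4.18608114e+00,
       -4.53083689e-03, -4.25014434e-06]), 'position': array([207.48062688, 588.92270358, 230.19844025]), 'ee_rot': array([ 9.85672248e-01, -1.68668302e-01, -1.44111529e-04,  1.09694386e-03]), 'contact_force': array([ 0.47360402, -0.17810782, -0.4128858 ]), 'wrist_torque': array([-4.69066023e-05,  5.56851949e-03, -2.25622277e-02]), 'grasp_force': 0.0, 'gripper_width': 85.66652118954752}
{'fov_y': 45.89291711575363, 'cx': 283.5603773870518, 'cy': 200.87550934426707, 'rvec': array([ 2.18383023,  0.81349299, -0.36492826]), 'tvec': array([-406.99644086, -234.73790756, 1500.66507189])}
{'fov_y': 45.82450821546402, 'cx': 285.33980896543017, 'cy': 214.67291753448538, 'rvec': array([ 2.1036484 , -2.14566052,  0.19796127]), 'tvec': array([   4.00211944,  568.05417238, 1400.00223075])}
```

View pics/scene0.png

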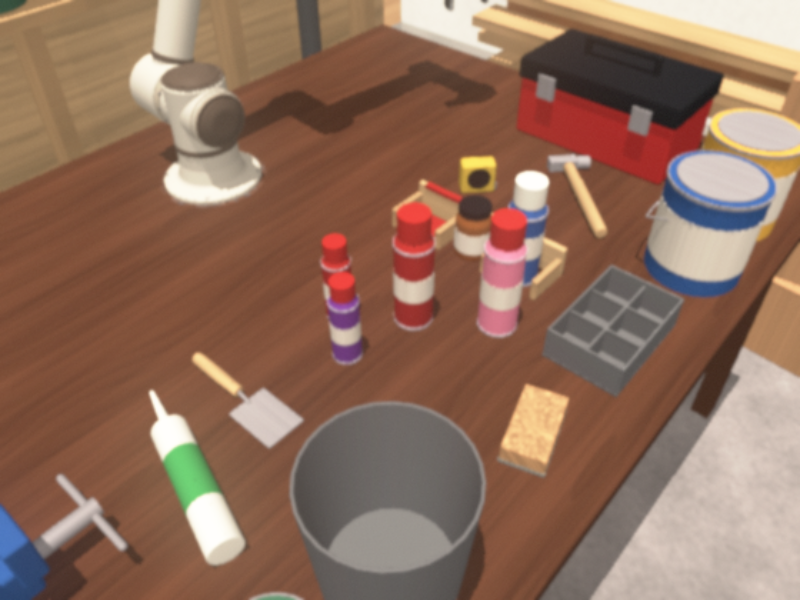

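View pics/top0.png

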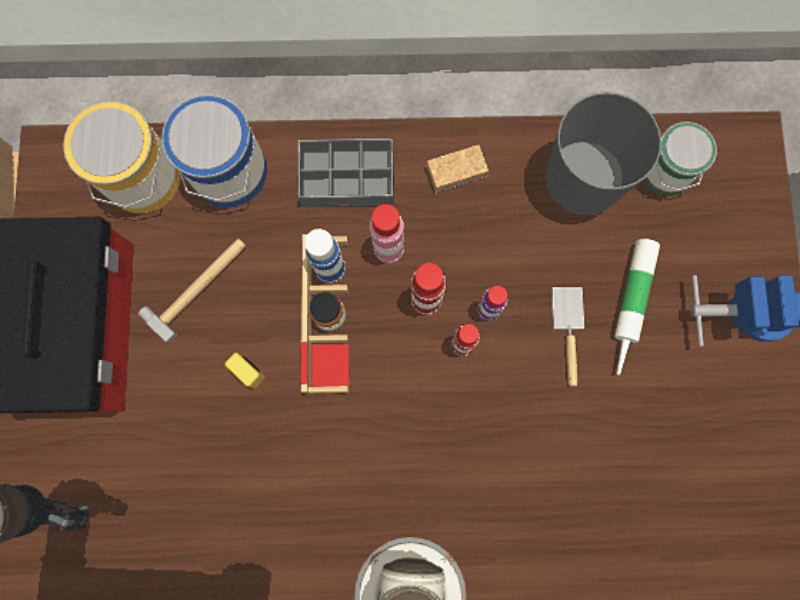

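The scene shows four spray cans. In 800x600 top-view pixels they are large dark red (428,290), small red (466,340), small purple (492,303) and large pink (387,235). Excluding pink and purple, the larger of the two reds fits, at (428,290). The red bay is the rack's near one, at (327,365). I'll confirm this in an enlarged crop.

```bash
python3 - <<'E'
from h import *
I=arm.get_image("top"); c=I[155:285,200:370]
cv2.imwrite("pics/crop1.png",cv2.resize(c,None,fx=4.6,fy=4.6,interpolation=cv2.INTER_CUBIC))
p=arm.camera_params("wrist");print(np.round(p["tool_from_camera"],3),p["fov_y"])
print(R.from_quat(arm.read_state()["ee_rot"]).as_matrix().round(3))
E
```

```text
[[ 2.00000e-03 -9.65000e-01 -2.61000e-01  6.62600e+01]
 [ 1.00000e+00  1.00000e-03  1.00000e-03  3.76000e-01]
 [-0.00000e+00 -2.61000e-01  9.65000e-01 -1.42801e+02]
 [ 0.00000e+00  0.00000e+00  0.00000e+00  1.00000e+00]] 59.90527164649031
[[ 0.943 -0.333 -0.   ]
 [-0.333 -0.943 -0.002]
 [ 0.     0.002 -1.   ]]
```

View pics/crop1.png

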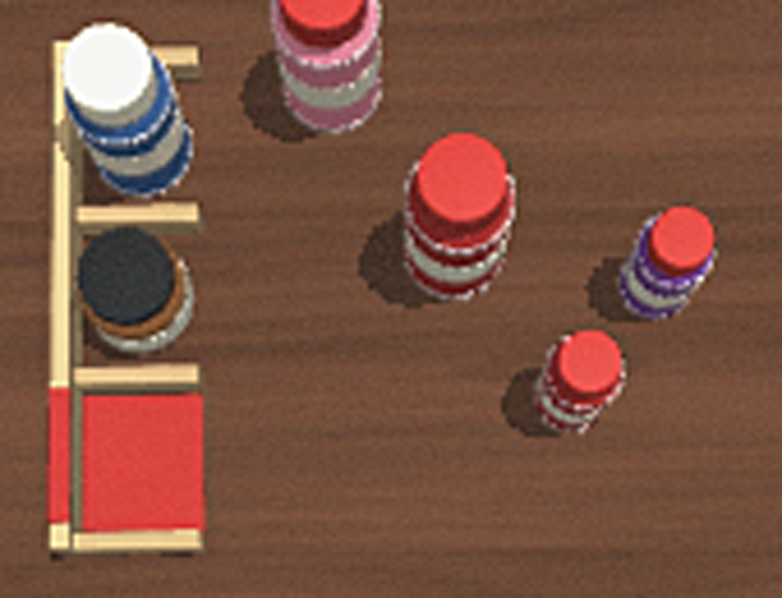

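The crop confirms the target: the large plain-red can, cap centre at crop (463,177). The small red (590,362) and small purple (682,240) are clearly smaller, and the pink one is at (320,0). The bay's floor spans crop (80..203, 393..530).

The moves only allow shifts and roll, so the tool can't lean. Instead I'll push with the outer back of one open fingertip, which stands 15 mm or more proud of the body.

```bash
python3 - <<'E'
from h import *
o=lambda u,v:((u+.5)/4.6-.5+200,(v+.5)/4.6-.5+155)
def w(n,u,v,z): print(n,ray("top",*o(u,v),z).round(1))
w("can cap",463,177,215); w("blue cap",108,67,200); w("jar lid",128,277,105)
w("can nearest foot arc",455,298,3)
for z in(100,130,150): w("small red %d"%z,590,362,z); w("purple %d"%z,682,240,z)
w("small red foot",572,432,2); w("purple foot",655,318,2)
w("pink foot",338,131,2)
w("bay NL",80,393,0);w("bay mouth L",203,393,0);w("bay mouth R",203,530,0);
w("backboard far left top",53,42,60);w("bb right",50,548,60)
w("bb far right inner",72,548,60);w("bb far left inner",77,150,60)
w("part4 mouth",201,543,40);w("part3 mouth",198,376,40);w("part2",198,213,40);w("part1",198,56,40)
E
```

```text
can cap [594.2 -46.9 215. ]
blue cap [667.2 156.8 200. ]
jar lid [561. 156. 105.]
can nearest foot arc [562.  -46.9   3. ]
small red 100 [ 503.6 -125.4  100. ]
purple 100 [ 578.4 -184.8  100. ]
small red 130 [ 499.2 -122.8  130. ]
purple 130 [ 572.4 -180.9  130. ]
small red 150 [ 496.3 -121.   150. ]
purple 150 [ 568.3 -178.2  150. ]
small red foot [ 472.3 -120.8    2. ]
purple foot [ 546.3 -177.7    2. ]
pink foot [676.7  28.2   2. ]
bay NL [504.5 199.4   0. ]
bay mouth L [502.9 119.1   0. ]
bay mouth R [413.7 119.5   0. ]
backboard far left top [724.7 209.9  60. ]
bb right [399.9 209.2  60. ]
bb far right inner [399.6 195.6  60. ]
bb far left inner [652.8 194.   60. ]
part4 mouth [402.5 117.4  40. ]
part3 mouth [508.4 118.9  40. ]
part2 [614.4 118.5  40. ]
part1 [719.3 118.1  40. ]
```

Call:
drive_tool([
  [-1,0,0,-45,8],
  [-1,48,36,-45,16],
  [-1,88,66,-45,24],
  [-1,128,96,-45,32],
  [-1,168,125,-45,40],
  [-1,208,155,-45,48],
  [-1,248,185,-45,56],
  [-1,288,215,-45,64],
  [-1,328,245,-45,72],
  [-1,368,275,-45,80],
  [-1,408,305,-45,88],
  [-1,448,335,-45,96],
])

```text
clock: 1.35
position: [514.3, 130.5, 276.3]
ee_rot: [-0.532, 0.847, 0.0, 0.0]
contact_force: [1.2, 0.7, 0.4]
gripper_width: 85.7
grasp_force: 0.0
```

```bash
cat >> h.py <<'E'
def togo(P,phi=None):
    s=arm.read_state(); M=R.from_quat(s["ee_rot"]).as_matrix()
    y=np.degrees(np.arctan2(M[1,1],M[0,1]))
    print("t",round(s["clock"],2),"pos",s["position"].round(1),"yaw",round(y,1),"tilt",M[:,2].round(3),"F",s["contact_force"].round(1),"j",s["joints"].round(2))
    print("togo",(M.T@(np.array(P)-s["position"])).round(1),"" if phi is None else "roll %.1f"%((y-phi+180)%360-180))
E
python3 -c "
from h import *
togo([679,-115,275],141.2)"
```

```text
t 1.35 pos [514.3 130.5 276.3] yaw 154.3 tilt [-0.  0. -1.] F [1.2 0.7 0.4] j [ 0.55  0.19 -0.15 -0.   -1.23 -1.  ]
togo [ 149.6 -255.     1.3] roll 13.1
```

Call:
drive_tool([
  [-1,20,-35,0,7],
  [-1,45,-76,0,13.3],
  [-1,68,-116,0,13.3],
  [-1,92,-157,0,13.3],
  [-1,115,-198,0,13.3],
  [-1,138,-235,0,13.3],
  [-1,147,-249,0,13.3],
  [-1,147,-249,0,13.3],
])

```text
clock: 2.15
position: [676.0, -109.7, 274.3]
ee_rot: [-0.431, 0.902, 0.0, -0.001]
contact_force: [-0.3, 0.5, -0.3]
gripper_width: 85.6
grasp_force: 0.0
```

```bash
python3 -c "
from h import *
togo([679,-115,30],141.2)
cv2.imwrite('pics/s2.png',cv2.resize(arm.get_image('scene')[60:320,180:480],(800,693))[:600])"
```

```text
t 2.15 pos [ 676.  -109.7  274.3] yaw 141.1 tilt [-0.002 -0.    -1.   ] F [-0.3  0.5 -0.3] j [ 0.07  0.47  0.25 -0.   -1.35 -0.75]
togo [  1.9  -6.1 244.3] roll -0.1
```

View pics/s2.png

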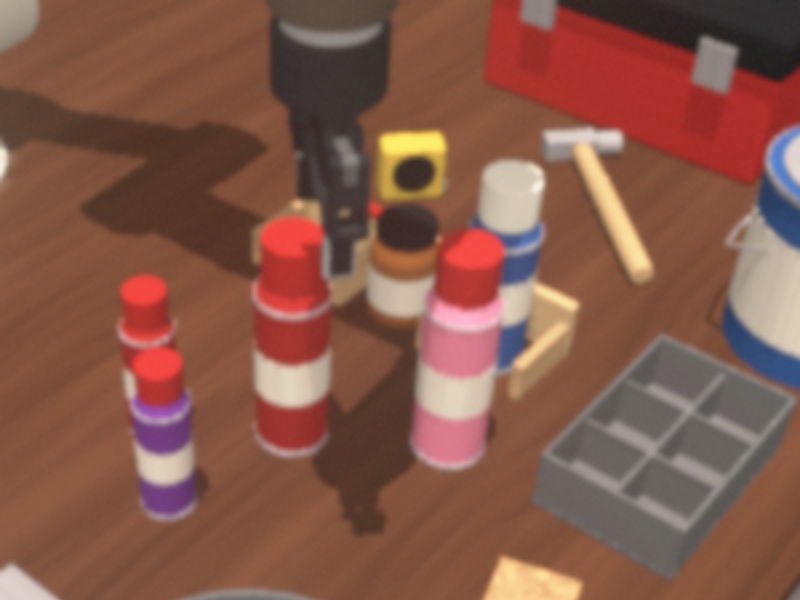

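```bash
python3 -c "
from h import *
q=proj('scene',[[676,-110,274],[594,-47,0],[594,-47,215],[676,-110,0]]); print((q-[180,60])*800/300, proj('top',[676,-110,274]))
cv2.imwrite('pics/t2.png',cv2.resize(arm.get_image('top')[120:300,200:400],(667,600)))
cv2.imwrite('pics/w2.png',arm.get_image('wrist'))"
```

```text
[[321.15966137 250.11439008]
 [288.66663005 429.65006266]
 [289.96718979 233.77694979]
 [314.24090044 514.0152064 ]] [[325.07293838 155.76562283]]
```

View pics/t2.png

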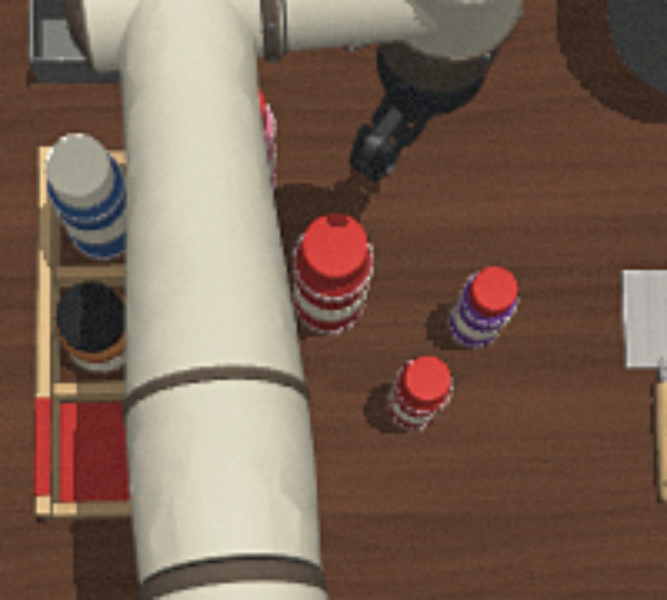

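View pics/w2.png

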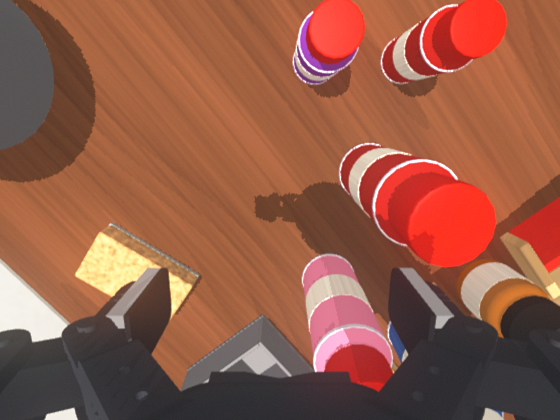

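The scene crop shows the gripper above and behind the can, as projected. The wrist view shows the linkage knuckles (470–560, 330) bulging outward past the fingertips. A vertical push with the finger back would therefore touch too high.

Drive rows can't tilt the tool directly. Out-of-reach targets are only "approached", though, so I'll check whether over-reaching tilts it. First I'll check the free space on the left.

```bash
python3 -c "
from h import *
for u,v in((217,5),(217,30)): print(ray('scene',u,v,0),ray('scene',u,v,400))
a=np.radians(115); togo([-150,640,340],-155)"
```

```text
[-542.56103021  794.62124147    0.        ] [272.18994201  74.22799926 400.        ]
[-344.76790234  607.60508159    0.        ] [374.34233059 -22.35850827 400.        ]
t 2.3 pos [ 675.1 -106.7  276. ] yaw 141.3 tilt [-0.001  0.    -1.   ] F [0.6 0.4 0.8] j [ 0.08  0.46  0.25 -0.   -1.35 -0.75]
togo [ -67.  1110.8  -63.2] roll -63.7
```

Call:
drive_tool([
  [-0.2,0,10,-45,-5],
  [-0.2,-12,45,-64,-10],
  [-0.2,-26,85,-64,-15],
  [-0.2,-40,127,-64,-20],
  [-0.2,-54,170,-64,-25],
  [-0.2,-68,213,-64,-30],
  [-0.2,-82,256,-64,-35],
  [-0.2,-96,300,-64,-40],
  [-0.2,-110,343,-64,-45],
  [-0.2,-124,386,-64,-50],
  [-0.2,-138,430,-64,-57],
  [-0.2,-152,473,-64,-64],
])

```text
clock: 3.5
position: [398.8, 308.8, 341.1]
ee_rot: [0.847, -0.532, -0.0, -0.001]
contact_force: [1.5, -0.1, -0.2]
gripper_width: 51.3
grasp_force: 0.0
```

```bash
python3 -c "
from h import *
togo([-160,680,340],-155)"
```

```text
t 3.5 pos [398.8 308.8 341.1] yaw -154.3 tilt [ 0.001  0.002 -1.   ] F [ 1.5 -0.1 -0.2] j [ 0.98  0.11 -0.08 -0.   -1.37 -0.53]
togo [-576.9  342.4    1.2] roll 0.7
```

Call:
drive_tool([
  [0.1,-30,18,0,0],
  [0.1,-72,43,0,0],
  [0.1,-114,68,0,0],
  [0.1,-156,93,0,0],
  [0.1,-198,118,0,0],
  [0.1,-240,143,0,0],
  [0.1,-282,168,0,0],
  [0.1,-324,193,0,0],
  [0.1,-366,218,0,0],
  [0.1,-408,243,0,0],
  [0.1,-450,268,0,0],
  [0.1,-492,293,0,0],
])

```text
clock: 4.7
position: [-76.8, 626.7, 341.3]
ee_rot: [0.845, -0.534, -0.001, -0.0]
contact_force: [-0.2, 0.3, 0.2]
gripper_width: 38.5
grasp_force: 0.0
```

```bash
python3 -c "
from h import *
a=np.radians(115); togo(np.array([-160,680,340])+300*np.array([np.cos(a),np.sin(a),0]),-155)"
```

```text
t 4.7 pos [-76.8 626.7 341.3] yaw -154.6 tilt [-0.001  0.001 -1.   ] F [-0.2  0.3  0.2] j [ 1.95  0.35  0.22 -0.   -1.44 -1.5 ]
togo [-383.9   50.     1.8] roll 0.4
```

Call:
drive_tool([
  [0.1,-45,6,0,0],
  [0.1,-90,12,0,0],
  [0.1,-135,18,0,0],
  [0.1,-180,18,0,0],
  [0.1,-220,18,0,0],
  [0.1,-260,18,0,0],
  [0.1,-300,18,0,0],
  [0.1,-330,18,0,0],
  [0.1,-330,18,0,0],
])

```text
clock: 5.6
position: [-222.0, 870.9, 310.8]
ee_rot: [0.845, -0.534, -0.01, -0.011]
contact_force: [-0.8, 0.3, 0.0]
gripper_width: 38.3
grasp_force: 0.0
```

```bash
python3 -c "
from h import *
togo([-160,680,340],-155)"
```

```text
t 5.6 pos [-222.   870.9  310.8] yaw -154.5 tilt [-0.005  0.029 -1.   ] F [-0.8  0.3  0. ] j [ 2.    1.03  1.4   0.01 -1.92 -1.55]
togo [198.1  25.8 -35. ] roll 0.5
```

Call:
drive_tool([
  [0.1,-50,0,0,0],
  [0.1,-100,0,0,0],
  [0.1,-150,0,0,0],
  [0.1,-200,0,0,0],
  [0.1,-250,0,0,0],
  [0.1,-300,0,0,0],
  [0.1,-350,0,0,0],
  [0.1,-400,0,0,0],
])

```text
clock: 6.4
position: [-268.7, 905.2, 240.9]
ee_rot: [0.844, -0.535, -0.026, -0.026]
contact_force: [0.3, -0.1, 0.5]
gripper_width: 38.5
grasp_force: 0.0
```

```bash
python3 -c "
from h import *
togo([-160,680,340],-155)"
```

```text
t 6.4 pos [-268.7  905.2  240.9] yaw -154.8 tilt [-0.015  0.071 -0.997] F [ 0.3 -0.1  0.5] j [ 2.04  1.11  1.41  0.02 -1.8  -1.59]
togo [ 242.3   -3.9 -116.6] roll 0.2
```

Call:
drive_tool([
  [0.1,0,0,0,0],
  [0.1,40,0,-20,0],
  [0.1,80,0,-60,0],
  [0.1,120,0,-100,0],
  [0.1,160,0,-120,0],
  [0.1,160,0,-120,0],
])

```text
clock: 7.0
position: [-196.5, 750.3, 356.9]
ee_rot: [0.844, -0.535, -0.029, -0.029]
contact_force: [-0.1, 0.2, 1.5]
gripper_width: 38.5
grasp_force: 0.0
```

```bash
python3 -c "
from h import *
togo([-160,680,340],-155)"
```

```text
t 7.0 pos [-196.5  750.3  356.9] yaw -154.8 tilt [-0.017  0.079 -0.997] F [-0.1  0.2  1.5] j [ 2.04  0.59  0.63  0.02 -1.54 -1.6 ]
togo [80.2 -2.8 10.7] roll 0.2
```

Call:
drive_tool([
  [0.1,-35,0,-35,0],
  [0.1,-70,0,-70,0],
  [0.1,-105,0,-105,0],
  [0.1,-140,0,-140,0],
  [0.1,-175,0,-175,0],
  [0.1,-210,0,-210,0],
  [0.1,-245,0,-245,0],
  [0.1,-280,0,-280,0],
  [0.1,-315,0,-315,0],
  [0.1,-350,0,-350,0],
  [0.1,-385,0,-385,0],
  [0.1,-420,0,-420,0],
])

```text
clock: 8.2
position: [-247.8, 778.7, 478.5]
ee_rot: [0.844, -0.534, -0.038, -0.038]
contact_force: [0.3, 0.5, 0.0]
gripper_width: 38.3
grasp_force: 0.0
```

```bash
python3 -c "
from h import *
togo([-160,680,340],-155)"
```

```text
t 8.2 pos [-247.8  778.7  478.5] yaw -154.8 tilt [-0.023  0.104 -0.994] F [0.3 0.5 0. ] j [ 2.09  0.83  1.41  0.03 -2.04 -1.63]
togo [140.5 -34.1 125.4] roll 0.2
```

Call:
drive_tool([
  [0.1,-50,0,0,0],
  [0.1,-100,0,0,0],
  [0.1,-150,0,0,0],
  [0.1,-200,0,0,0],
  [0.1,-250,0,0,0],
  [0.1,-300,0,0,0],
  [0.1,-350,0,0,0],
  [0.1,-400,0,0,0],
  [0.1,-450,0,0,0],
  [0.1,-500,0,0,0],
  [0.1,-550,0,0,0],
  [0.1,-600,0,0,0],
])

```text
clock: 9.4
position: [-311.1, 854.6, 357.2]
ee_rot: [0.843, -0.534, -0.051, -0.05]
contact_force: [0.3, -0.3, -0.5]
gripper_width: 38.3
grasp_force: 0.0
```

```bash
python3 -c "
from h import *
togo([-160,680,340],-155)"
```

```text
t 9.4 pos [-311.1  854.6  357.2] yaw -154.8 tilt [-0.033  0.138 -0.99 ] F [ 0.3 -0.3 -0.5] j [ 2.11  0.99  1.41  0.04 -1.86 -1.65]
togo [222.8 -61.9 -12. ] roll 0.2
```

Call:
drive_tool([
  [0.1,-50,0,0,0],
  [0.1,-100,0,0,0],
  [0.1,-150,0,0,0],
  [0.1,-200,0,0,0],
  [0.1,-250,0,0,0],
  [0.1,-300,0,0,0],
  [0.1,-350,0,0,0],
  [0.1,-400,0,0,0],
  [0.1,-450,0,0,0],
  [0.1,-500,0,0,0],
  [0.1,-550,0,0,0],
  [0.1,-600,0,0,0],
])

```text
clock: 10.6
position: [-353.0, 897.7, 271.6]
ee_rot: [0.841, -0.533, -0.066, -0.062]
contact_force: [0.0, 0.4, 0.8]
gripper_width: 38.2
grasp_force: 0.0
```

```bash
python3 -c "
from h import *
togo([-160,680,340],-155)"
```

```text
t 10.6 pos [-353.   897.7  271.6] yaw -154.9 tilt [-0.045  0.174 -0.984] F [0.  0.4 0.8] j [ 2.13  1.09  1.41  0.05 -1.72 -1.67]
togo [ 263.2  -84.5 -113.7] roll 0.1
```

Call:
drive_tool([
  [0.1,-3000,0,-800,0],
  [0.1,-3000,0,-800,0],
  [0.1,-3000,0,-800,0],
  [0.1,-3000,0,-800,0],
  [0.1,-3000,0,-800,0],
  [0.1,-3000,0,-800,0],
])

```text
clock: 11.2
position: [-371.8, 899.3, 280.6]
ee_rot: [0.84, -0.532, -0.081, -0.074]
contact_force: [0.4, -0.6, 0.2]
gripper_width: 38.4
grasp_force: 0.0
```

```bash
python3 -c "
from h import *
togo([-160,680,340],-155)"
```

```text
t 11.2 pos [-371.8  899.3  280.6] yaw -154.9 tilt [-0.058  0.21  -0.976] F [ 0.4 -0.6  0.2] j [ 2.15  1.08  1.41  0.07 -1.69 -1.69]
togo [ 269.8 -101.  -116.2] roll 0.1
```

Call:
drive_tool([
  [0.1,-3000,0,-600,0],
  [0.1,-3000,0,-600,0],
  [0.1,-3000,0,-600,0],
  [0.1,-3000,0,-600,0],
  [0.1,-3000,0,-600,0],
  [0.1,-3000,0,-600,0],
  [0.1,-3000,0,-600,0],
  [0.1,-3000,0,-600,0],
  [0.1,-3000,0,-600,0],
  [0.1,-3000,0,-600,0],
  [0.1,-3000,0,-600,0],
  [0.1,-3000,0,-600,0],
])

```text
clock: 12.4
position: [-396.3, 903.0, 279.3]
ee_rot: [0.838, -0.53, -0.096, -0.085]
contact_force: [0.1, -0.0, -0.6]
gripper_width: 38.8
grasp_force: 0.0
```

Call:
drive_tool([
  [0.1,-3000,0,-300,0],
  [0.1,-3000,0,-300,0],
  [0.1,-3000,0,-300,0],
  [0.1,-3000,0,-300,0],
  [0.1,-3000,0,-300,0],
  [0.1,-3000,0,-300,0],
  [0.1,-3000,0,-300,0],
  [0.1,-3000,0,-300,0],
  [0.1,-3000,0,-300,0],
  [0.1,-3000,0,-300,0],
  [0.1,-3000,0,-300,0],
  [0.1,-3000,0,-300,0],
])

```text
clock: 13.6
position: [-416.2, 918.0, 258.2]
ee_rot: [0.836, -0.529, -0.112, -0.097]
contact_force: [0.8, 0.0, -0.2]
gripper_width: 38.5
grasp_force: 0.0
```

```bash
python3 -c "
from h import *
togo([-160,680,340],-155)"
```

```text
t 13.6 pos [-416.2  918.   258.2] yaw -155.0 tilt [-0.085  0.281 -0.956] F [ 0.8  0.  -0.2] j [ 2.18  1.12  1.41  0.09 -1.58 -1.73]
togo [ 288.1 -135.  -166.7] roll 0.0
```

Call:
drive_tool([
  [0.1,-3000,0,-500,0],
  [0.1,-3000,0,-500,0],
  [0.1,-3000,0,-500,0],
])

```text
clock: 13.9
position: [-422.0, 923.6, 271.8]
ee_rot: [0.833, -0.527, -0.128, -0.109]
contact_force: [-0.1, 0.4, -0.5]
gripper_width: 38.5
grasp_force: 0.0
```

Call:
drive_tool([
  [0.1,-3000,0,-500,0],
  [0.1,-3000,0,-500,0],
  [0.1,-3000,0,-500,0],
])

```text
clock: 14.2
position: [-427.0, 927.6, 288.0]
ee_rot: [0.83, -0.525, -0.144, -0.12]
contact_force: [0.7, 0.1, -0.8]
gripper_width: 38.7
grasp_force: 0.0
```

Call:
drive_tool([
  [0.1,-3000,0,-500,0],
  [0.1,-3000,0,-500,0],
  [0.1,-3000,0,-500,0],
])

```text
clock: 14.5
position: [-431.1, 930.1, 307.5]
ee_rot: [0.827, -0.522, -0.159, -0.131]
contact_force: [0.9, 0.5, 0.3]
gripper_width: 38.3
grasp_force: 0.0
```

Call:
drive_tool([
  [0.1,-3000,0,-500,0],
  [0.1,-3000,0,-500,0],
  [0.1,-3000,0,-500,0],
])

```text
clock: 14.8
position: [-434.6, 931.1, 329.9]
ee_rot: [0.824, -0.52, -0.175, -0.143]
contact_force: [-0.3, -1.0, -0.0]
gripper_width: 38.1
grasp_force: 0.0
```

```bash
python3 -c "
from h import *
togo([-160,680,340],-155)"
```

```text
t 14.8 pos [-434.6  931.1  329.9] yaw -155.2 tilt [-0.14   0.416 -0.898] F [-0.3 -1.  -0. ] j [ 2.2   1.06  1.41  0.13 -1.48 -1.74]
togo [ 307.6 -144.3 -152. ] roll -0.2
```

Call:
drive_tool([
  [0.1,-3000,0,0,0],
  [0.1,-3000,0,0,0],
  [0.1,-3000,0,0,0],
])

```text
clock: 15.1
position: [-440.5, 940.1, 334.0]
ee_rot: [0.82, -0.517, -0.19, -0.153]
contact_force: [-0.3, -0.5, -0.8]
gripper_width: 38.3
grasp_force: 0.0
```

Call:
drive_tool([
  [0.1,-3000,0,0,0],
  [0.1,-3000,0,0,0],
  [0.1,-3000,0,0,0],
])

```text
clock: 15.4
position: [-445.4, 946.9, 343.8]
ee_rot: [0.816, -0.514, -0.205, -0.164]
contact_force: [0.2, -0.5, -0.3]
gripper_width: 38.0
grasp_force: 0.0
```

```bash
cat >> h.py <<'E'
def lean():
    z=R.from_quat(arm.read_state()["ee_rot"]).as_matrix()[:,2]
    print("lean %.1f az %.1f"%(np.degrees(np.arccos(-z[2])),np.degrees(np.arctan2(z[1],z[0]))))
E
python3 -c "
from h import *
lean()
togo([-140,660,390]); togo([400,310,390]);togo([594+80,-47-60,300])"
```

```text
lean 30.5 az 109.0
t 15.4 pos [-445.4  946.9  343.8] yaw -155.3 tilt [-0.165  0.479 -0.862] F [ 0.2 -0.5 -0.3] j [ 2.21  1.06  1.41  0.15 -1.4  -1.75]
togo [ 316.5 -160.3 -227.8] 
t 15.4 pos [-445.4  946.9  343.8] yaw -155.3 tilt [-0.165  0.479 -0.862] F [ 0.2 -0.5 -0.3] j [ 2.21  1.06  1.41  0.15 -1.4  -1.75]
togo [ 795.7 -504.4 -484.8] 
t 15.4 pos [-445.4  946.9  343.8] yaw -155.3 tilt [-0.165  0.479 -0.862] F [ 0.2 -0.5 -0.3] j [ 2.21  1.06  1.41  0.15 -1.4  -1.75]
togo [1269.1 -574.1 -652.3]
```

Call:
drive_tool([
  [0.1,20,-10,-14,0],
  [0.1,55,-28,-40,0],
  [0.1,93,-47,-67,0],
  [0.1,130,-66,-94,0],
  [0.1,167,-85,-120,0],
  [0.1,205,-104,-147,0],
  [0.1,242,-123,-174,0],
  [0.1,280,-142,-201,0],
  [0.1,317,-160,-228,0],
  [0.1,350,-184,-245,0],
  [0.1,385,-209,-264,0],
  [0.1,420,-234,-282,0],
])

```text
clock: 16.6
position: [-39.9, 594.1, 389.6]
ee_rot: [0.816, -0.514, -0.206, -0.165]
contact_force: [0.0, 1.2, 1.1]
gripper_width: 38.5
grasp_force: 0.0
```

```bash
python3 -c "
from h import *
lean()
togo([400,310,360]);togo([594+85,-47-70,300])"
```

```text
lean 30.6 az 109.1
t 16.6 pos [-39.9 594.1 389.6] yaw -155.3 tilt [-0.166  0.481 -0.861] F [0.  1.2 1.1] j [ 1.91  0.01 -0.18  0.01 -0.85 -1.47]
togo [ 404.3 -278.6 -184.3] 
t 16.6 pos [-39.9 594.1 389.6] yaw -155.3 tilt [-0.166  0.481 -0.861] F [0.  1.2 1.1] j [ 1.91  0.01 -0.18  0.01 -0.85 -1.47]
togo [ 871.9 -350.  -384.4]
```

Call:
drive_tool([
  [0.47,20,-14,-9,0],
  [0.47,52,-36,-24,-2],
  [0.47,88,-61,-40,-4],
  [0.47,124,-85,-57,-6],
  [0.47,160,-110,-73,-8],
  [0.47,196,-135,-89,-10],
  [0.47,232,-160,-106,-12],
  [0.47,268,-185,-122,-14],
  [0.47,304,-209,-139,-16],
  [0.47,340,-234,-155,-18],
  [0.47,376,-259,-171,-20],
  [0.47,404,-278,-184,-20],
])

```text
clock: 17.8
position: [399.4, 309.9, 359.7]
ee_rot: [0.893, -0.365, -0.173, -0.198]
contact_force: [0.5, 0.6, 0.3]
gripper_width: 22.8
grasp_force: 0.0
```

```bash
python3 -c "
from h import *
lean()
togo([660,-105,280])"
```

```text
lean 30.5 az 108.9
t 17.8 pos [399.4 309.9 359.7] yaw -137.8 tilt [-0.165  0.48  -0.861] F [0.5 0.6 0.3] j [ 0.65  0.08  0.01 -0.52 -1.35  0.22]
togo [ 453.7  101.9 -173.7]
```

Call:
drive_tool([
  [0.47,20,4,-8,0],
  [0.47,60,13,-23,0],
  [0.47,102,23,-39,0],
  [0.47,146,33,-56,0],
  [0.47,190,43,-73,0],
  [0.47,234,53,-90,0],
  [0.47,278,62,-106,0],
  [0.47,322,72,-123,0],
  [0.47,366,82,-140,0],
  [0.47,410,92,-157,0],
  [0.47,454,102,-174,0],
  [0.47,454,102,-174,0],
])

```text
clock: 19.0
position: [660.0, -108.1, 274.5]
ee_rot: [0.891, -0.368, -0.176, -0.197]
contact_force: [-0.3, 0.7, -0.9]
gripper_width: 22.8
grasp_force: 0.0
```

```bash
python3 -c "
from h import *
lean()
togo([660,-105,60])
cv2.imwrite('pics/s3.png',cv2.resize(arm.get_image('scene')[60:320,180:480],(692,600)))"
```

```text
lean 30.7 az 109.4
t 19.0 pos [ 660.  -108.1  274.5] yaw -138.1 tilt [-0.169  0.481 -0.86 ] F [-0.3  0.7 -0.9] j [-0.15  0.61  0.56 -0.48 -1.77  0.9 ]
togo [ 96.6  45.5 186. ]
```

View pics/s3.png

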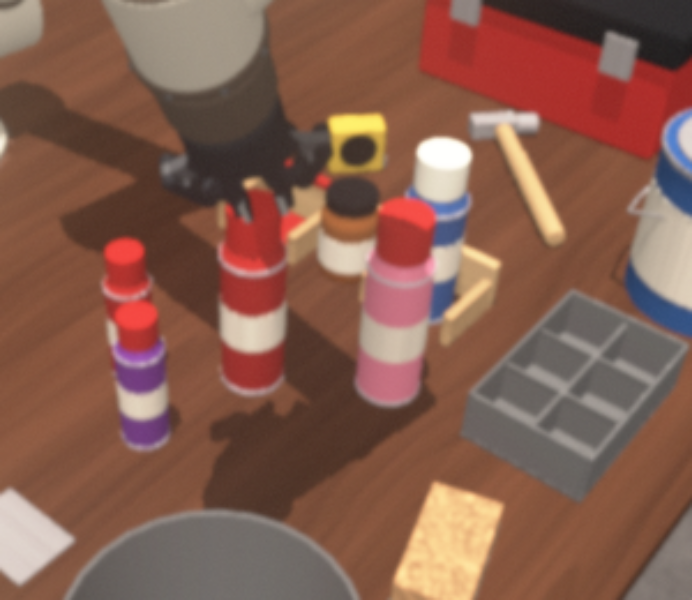

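```bash
python3 -c "
from h import *
togo([655,-100,60]);togo([655,-100,15])"
```

```text
t 19.05 pos [ 659.2 -105.8  276.3] yaw -138.0 tilt [-0.169  0.481 -0.86 ] F [0.7 0.2 0.1] j [-0.15  0.6   0.56 -0.48 -1.77  0.9 ]
togo [ 92.9  47.6 189.6] 
t 19.05 pos [ 659.2 -105.8  276.3] yaw -138.0 tilt [-0.169  0.481 -0.86 ] F [0.7 0.2 0.1] j [-0.15  0.6   0.56 -0.48 -1.77  0.9 ]
togo [113.6  57.6 228.3]
```

Call:
drive_tool([
  [0.47,15,8,31,0],
  [0.47,35,18,71,0],
  [0.47,54,28,111,0],
  [0.47,73,38,150,2],
  [0.47,93,48,190,4],
  [0.47,104,53,210,6],
  [0.47,114,58,228,6],
  [0.47,114,58,228,6],
])

```text
clock: 19.85
position: [654.4, -97.2, 16.3]
ee_rot: [0.873, -0.411, -0.186, -0.188]
contact_force: [-0.4, -0.0, 0.1]
gripper_width: 22.5
grasp_force: 0.0
```

```bash
python3 -c "
from h import *
lean()
togo([640,-86,15])
S=arm.get_image('scene')[120:300,230:400]; T=arm.get_image('top')[130:280,210:400]
cv2.imwrite('pics/st4.png',np.hstack([cv2.resize(S,(390,413)),cv2.resize(T,(400,413))[:, :]]))
print(proj('top',[[594,-47,215],[594,-47,0]]),)"
```

```text
lean 30.7 az 109.5
t 19.85 pos [654.4 -97.2  16.3] yaw -143.1 tilt [-0.17   0.481 -0.86 ] F [-0.4 -0.   0.1] j [-0.14  0.8   0.27 -0.49 -1.33  1.02]
togo [-15.1   4.9   9. ] 
[[300.29723815 193.17525292]
 [298.27838024 209.20620808]]
```

View pics/st4.png

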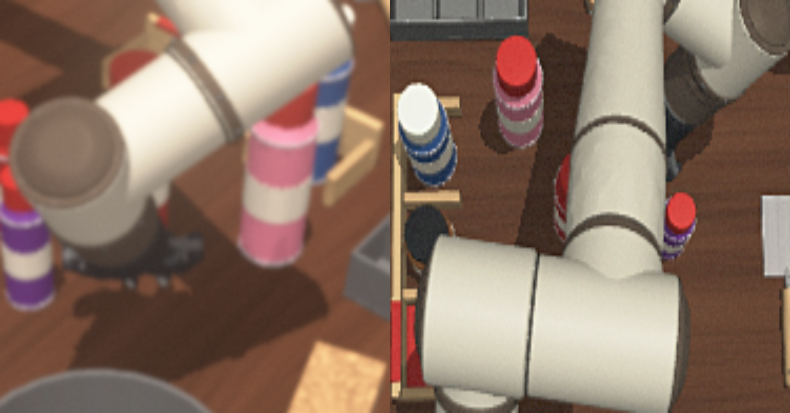

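```bash
python3 -c "
from h import *
togo([489,43,15])"
```

```text
t 19.95 pos [656.7 -98.2  19.9] yaw -143.0 tilt [-0.165  0.479 -0.862] F [1.1 0.5 0.7] j [-0.14  0.8   0.27 -0.48 -1.33  1.02]
togo [-189.1   49.    99.5]
```

Call:
drive_tool([
  [0.47,-7,1.7,3.5,0],
  [0.47,-14,3.4,7,0],
  [0.47,-20,4.8,10,0],
  [0.47,-25,6.1,12.5,0],
  [0.47,-30,7.3,15,0],
  [0.47,-35,8.5,17.5,0],
  [0.47,-40,9.7,20,0],
  [0.47,-44,10.7,22,0],
])

```text
clock: 20.75
position: [618.0, -65.9, 18.8]
ee_rot: [0.873, -0.411, -0.183, -0.188]
contact_force: [1.4, -2.0, 0.3]
gripper_width: 22.7
grasp_force: 1.4
```

```bash
python3 -c "
from h import *
togo([489,43,15])
S=arm.get_image('scene')[120:300,230:400]; W=arm.get_image('wrist')
cv2.imwrite('pics/sw5.png',np.hstack([cv2.resize(S,(280,300)),cv2.resize(W,(500,375))[:300]]))"
```

```text
t 20.75 pos [618.  -65.9  18.8] yaw -143.1 tilt [-0.164  0.479 -0.862] F [ 1.4 -2.   0.3] j [-0.1   0.74  0.14 -0.51 -1.25  1.02]
togo [-145.7   37.8   76.6]
```

View pics/sw5.png

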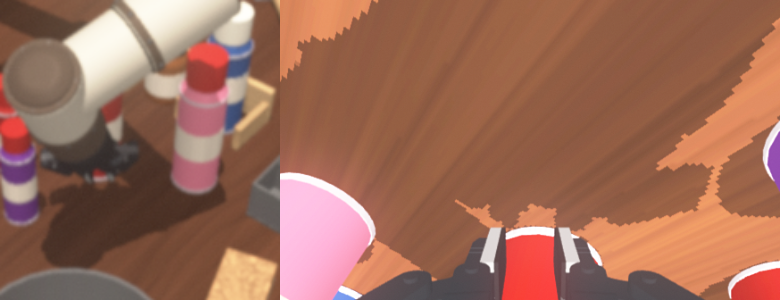

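Call:
drive_tool([
  [0.47,-4,2,2,-1],
  [0.47,-9,4.2,4.5,-2],
  [0.47,-14,6.4,7,-3],
  [0.47,-19,7.6,9.5,-4],
  [0.47,-24,8.8,12,-5],
  [0.47,-30,10.3,15,-6],
  [0.47,-36,11.7,18,-7],
  [0.47,-42,13.2,21,-8],
  [0.47,-48,14.6,24,-8],
  [0.47,-54,16.1,27,-8],
  [0.47,-60,17.6,30,-8],
  [0.47,-66,19,33,-8],
])

```text
clock: 22.05
position: [557.6, -17.8, 18.1]
ee_rot: [0.899, -0.349, -0.17, -0.201]
contact_force: [2.5, -2.4, 2.2]
gripper_width: 22.5
grasp_force: 2.0
```

```bash
python3 -c "
from h import *
togo([487,41,15])
S=arm.get_image('scene')[100:260,210:380]; W=arm.get_image('wrist')
cv2.imwrite('pics/sw6.png',np.hstack([cv2.resize(S,(319,300)),cv2.resize(W,(480,360))[60:]]))"
```

```text
t 22.05 pos [557.6 -17.8  18.1] yaw -135.9 tilt [-0.166  0.48  -0.861] F [ 2.5 -2.4  2.2] j [-0.04  0.65 -0.05 -0.55 -1.15  1.17]
togo [-80.8  10.2  42.6]
```

View pics/sw6.png

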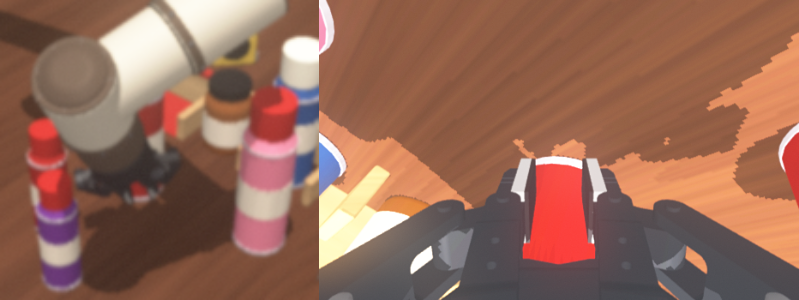

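The can is sliding upright and is now centred between the fingertips (rim 535–585, finger centre about 557), at about 4 N. I've now viewed all ten pictures, so from here I measure numerically.

```bash
python3 -c "
from h import *
s=arm.read_state()['position']
togo([s[0]-80,s[1]+67.5,s[2]])"
```

```text
t 22.15 pos [556.5 -17.1  18.1] yaw -135.9 tilt [-0.168  0.481 -0.86 ] F [ 1.8 -1.   1.1] j [-0.04  0.65 -0.05 -0.55 -1.15  1.17]
togo [-93.5  10.1  45.9]
```

Call:
drive_tool([
  [0.47,-6,0.6,3,0],
  [0.47,-12,1.3,5.9,0],
  [0.47,-18,1.9,8.8,0],
  [0.47,-24,2.6,11.8,0],
  [0.47,-30,3.2,14.7,0],
  [0.47,-36,3.9,17.7,0],
  [0.47,-42,4.5,20.6,0],
  [0.47,-48,5.2,23.6,0],
  [0.47,-54,5.8,26.5,0],
  [0.47,-60,6.5,29.5,0],
  [0.47,-66,7.1,32.4,0],
  [0.47,-71,7.7,34.9,0],
])

```text
clock: 23.35
position: [496.9, 33.5, 18.0]
ee_rot: [0.899, -0.349, -0.17, -0.201]
contact_force: [2.7, -1.9, 1.4]
gripper_width: 23.0
grasp_force: 1.7
```

Call:
drive_tool([
  [0.47,-6,0.6,3,0],
  [0.47,-12,1.3,5.9,0],
  [0.47,-18,1.9,8.8,0],
  [0.47,-22,2.4,10.8,0],
  [0.47,-22,2.4,10.8,0],
])

```text
clock: 23.85
position: [477.5, 49.7, 17.9]
ee_rot: [0.899, -0.349, -0.171, -0.201]
contact_force: [0.4, -1.3, 1.6]
gripper_width: 22.6
grasp_force: 0.7
```

```bash
python3 - <<'E'
from h import *
lean(); togo([487,41,15])
W=arm.get_image('wrist'); T=arm.get_image('top'); cv2.imwrite('pics/w7.png',W); cv2.imwrite('pics/t7.png',T)
h=cv2.cvtColor(W,cv2.COLOR_BGR2HSV); m=((h[...,0]<8)|(h[...,0]>172))&(h[...,1]>170)&(h[...,2]>70)
for r in range(200,330,10):
    c=np.where(m[r])[0]; print(r,len(c),c[[0,-1]] if len(c) else "")
E
```

```text
lean 30.6 az 109.2
t 23.85 pos [477.5  49.7  17.9] yaw -135.9 tilt [-0.167  0.481 -0.861] F [ 0.4 -1.3  1.6] j [ 0.07  0.55 -0.26 -0.62 -1.01  1.16]
togo [12.8 -0.  -3.3] 
200 0 
210 0 
220 0 
230 0 
240 0 
250 0 
260 0 
270 72 [163 306]
280 90 [156 305]
290 110 [150 305]
300 107 [144 306]
310 78 [169 307]
320 58 [251 308]
```

```bash
cat >> h.py <<'E'
def rows(wp,z):
    s=arm.read_state(); M=R.from_quat(s["ee_rot"]).as_matrix(); p=s["position"]
    f0=np.degrees(np.arctan2(M[1,1],M[0,1]))+270
    for cx,cy,f,d in wp:
        a=np.radians(f); P=np.array([cx-d*np.cos(a),cy-d*np.sin(a),z])
        print((M.T@(P-p)).round(1),"roll",round((f0-f+180)%360-180,1),P.round(0))
E
python3 - <<'E'
from h import *
togo([0,0,0])
rows([(456,72,134,36),(456,72,128,35.5),(456,72,122,35),(456,72,117,35),(456,72,112,35),(456,72,112,32),(456,73,111,31),(456,77,109,31),(456,82,107,31),(456,87,105,31),(456,92,103,31),(456,97,101,31)],17.9)
E
```

```text
t 23.95 pos [477.6  49.5  17.7] yaw -135.9 tilt [-0.168  0.481 -0.861] F [1.4 0.3 0.4] j [ 0.07  0.55 -0.26 -0.62 -1.01  1.16]
togo [-297.4  370.4   71.6] 
[ 4.3 -0.1 -2.4] roll 0.1 [481.  46.  18.]
[ 3.2  3.5 -2.9] roll 6.1 [478.  44.  18.]
[ 1.9  6.9 -3.1] roll 12.1 [475.  42.  18.]
[ 0.8  9.8 -3.4] roll 17.1 [472.  41.  18.]
[-0.4 12.6 -3.5] roll 22.1 [469.  40.  18.]
[-2.7 11.5 -2. ] roll 22.1 [468.  42.  18.]
[-4.3 10.9 -1. ] roll 23.1 [467.  44.  18.]
[-7.   9.2  0.9] roll 25.1 [466.  48.  18.]
[-10.4   6.8   3.3] roll 27.1 [465.  52.  18.]
[-13.7   4.3   5.7] roll 29.1 [464.  57.  18.]
[-17.1   1.8   8.2] roll 31.1 [463.  62.  18.]
[-20.5  -0.7  10.7] roll 33.1 [462.  67.  18.]
```

Call:
drive_tool([
  [0.47,4.3,0,-2.4,0],
  [0.47,3.2,3.5,-2.9,6],
  [0.47,1.9,6.9,-3.1,12],
  [0.47,0.8,9.8,-3.4,17],
  [0.47,-0.4,12.6,-3.5,22],
  [0.47,-0.4,12.6,-3.5,22],
])

```text
clock: 24.55
position: [469.0, 38.9, 17.6]
ee_rot: [0.816, -0.515, -0.207, -0.164]
contact_force: [-0.4, -0.0, 1.2]
gripper_width: 22.9
grasp_force: 0.0
```

```bash
python3 - <<'E'
from h import *
lean()
rows([(456,72,112,32),(456,73,111,31),(456,77,109,31),(456,82,107,31),(456,87,105,31),(456,92,103,31),(456,97,101,31),(456,102,99,31),(456,107,98,31),(456,112,98,31),(456,117,98,31),(456,122,98,31)],18)
togo([0,0,0])
W=arm.get_image('wrist'); T=arm.get_image('top'); cv2.imwrite('pics/w8.png',W)
h=cv2.cvtColor(W,cv2.COLOR_BGR2HSV); m=((h[...,0]<8)|(h[...,0]>172))&(h[...,1]>170)&(h[...,2]>70)
w=(h[...,1]<40)&(h[...,2]>180)
for r in range(240,330,10):
    c=np.where(m[r,200:360])[0]+200; d=np.where(w[r,200:360])[0]+200; print(r,len(c),c[[0,-1]] if len(c) else "",len(d),d[[0,-1]] if len(d) else "")
h=cv2.cvtColor(T,cv2.COLOR_BGR2HSV); m=(((h[...,0]<6)|(h[...,0]>174))&(h[...,1]>170)&(h[...,2]>120)).astype(np.uint8)
n,_,st,ce=cv2.connectedComponentsWithStats(m)
print([(st[i].tolist(),ce[i].round()) for i in range(1,n) if st[i,4]>60]); print(proj('top',[[456,72,215],[456,72,0]]))
E
```

```text
lean 30.6 az 109.3
[-3.3 -0.5  1.5] roll 2.7 [468.  42.  18.]
[-5.  -0.5  2.4] roll 3.7 [467.  44.  18.]
[-8.2 -1.   4.3] roll 5.7 [466.  48.  18.]
[-12.2  -2.1   6.8] roll 7.7 [465.  52.  18.]
[-16.2  -3.1   9.2] roll 9.7 [464.  57.  18.]
[-20.2  -4.1  11.6] roll 11.7 [463.  62.  18.]
[-24.3  -5.1  14.1] roll 13.7 [462.  67.  18.]
[-28.5  -6.2  16.6] roll 15.7 [461.  71.  18.]
[-32.5  -7.7  19.1] roll 16.7 [460.  76.  18.]
[-36.3  -9.8  21.5] roll 16.7 [460.  81.  18.]
[-40.2 -11.9  23.9] roll 16.7 [460.  86.  18.]
[-44.  -14.   26.3] roll 16.7 [460.  91.  18.]
t 24.55 pos [469.   38.9  17.6] yaw -155.3 tilt [-0.168  0.48  -0.861] F [-0.4 -0.   1.2] j [ 0.05  0.54 -0.28 -0.61 -1.01  0.79]
togo [-141.7  442.8   75.2] 
240 0  0 
250 0  0 
260 0  77 [234 324]
270 51 [255 305] 27 [231 328]
280 52 [254 305] 28 [228 331]
290 52 [254 305] 30 [225 334]
300 53 [253 305] 10 [235 324]
310 56 [252 307] 0 
320 58 [251 308] 0 
[([261, 143, 19, 19, 276], array([270., 152.])), ([210, 240, 5, 29, 124], array([212., 254.])), ([218, 241, 21, 30, 527], array([227., 254.]))]
[[255.20092559 246.60503083]
 [259.57031286 255.30344143]]
```

Call:
drive_tool([
  [0.47,-3.3,-0.5,1.5,2],
  [0.47,-5,-0.5,2.4,4],
  [0.47,-8.2,-1,4.3,6],
  [0.47,-12.2,-2.1,6.8,8],
  [0.47,-16.2,-3.1,9.2,10],
  [0.47,-20.2,-4.1,11.6,12],
  [0.47,-24.3,-5.1,14.1,14],
  [0.47,-28.5,-6.2,16.6,16],
  [0.47,-32.5,-7.7,19.1,17],
  [0.47,-36.3,-9.8,21.5,17],
  [0.47,-36.3,-9.8,21.5,17],
])

```text
clock: 25.75
position: [461.4, 82.0, 18.3]
ee_rot: [0.732, -0.629, -0.227, -0.133]
contact_force: [0.3, -1.9, -1.3]
gripper_width: 22.3
grasp_force: 0.7
```

```bash
cat > look.py <<'E'
from h import *
lean(); togo([0,0,0])
W=arm.get_image('wrist'); T=arm.get_image('top')
h=cv2.cvtColor(W,cv2.COLOR_BGR2HSV); m=((h[...,0]<8)|(h[...,0]>172))&(h[...,1]>170)&(h[...,2]>70)
w=(h[...,1]<60)&(h[...,2]>150)
for r in range(230,330,10):
    c=np.where(m[r,200:360])[0]+200; d=np.where(w[r,200:360])[0]+200; print(r,len(c),c[[0,-1]] if len(c) else "",len(d),d[[0,-1]] if len(d) else "")
h=cv2.cvtColor(T,cv2.COLOR_BGR2HSV); m=(((h[...,0]<6)|(h[...,0]>174))&(h[...,1]>170)&(h[...,2]>120)).astype(np.uint8)
n,_,st,ce=cv2.connectedComponentsWithStats(m)
print([(st[i].tolist(),ce[i].round(1).tolist()) for i in range(1,n) if st[i,4]>40])
E
python3 look.py; python3 -c "
from h import *
rows([(456,y,98,31) for y in (107,112,117,122,127,132,137,142,147,152,157,162,165,167.5,169)],18)"
```

```text
lean 30.5 az 109.1
t 25.75 pos [461.4  82.   18.3] yaw -169.9 tilt [-0.166  0.48  -0.861] F [ 0.3 -1.9 -1.3] j [ 0.13  0.52 -0.3  -0.65 -0.97  0.45]
togo [ 30.8 464.9  53.1] 
230 0  0 
240 0  0 
250 0  0 
260 0  85 [234 342]
270 40 [267 343] 48 [231 354]
280 58 [254 353] 32 [228 358]
290 67 [200 358] 30 [225 334]
300 52 [254 305] 10 [235 324]
310 56 [252 307] 0 
320 58 [251 308] 0 
[([261, 143, 19, 19, 277], [269.6, 151.7]), ([342, 200, 13, 13, 137], [347.9, 206.1]), ([321, 227, 14, 14, 117], [328.3, 233.9]), ([210, 240, 5, 29, 122], [212.3, 254.2]), ([218, 241, 8, 30, 187], [220.8, 253.8]), ([227, 244, 6, 15, 47], [229.5, 251.2])]
[ 4.5  1.9 -2.1] roll 2.0 [460.  76.  18.]
[0.2 1.1 0.3] roll 2.0 [460.  81.  18.]
[-4.1  0.2  2.7] roll 2.0 [460.  86.  18.]
[-8.4 -0.7  5.1] roll 2.0 [460.  91.  18.]
[-12.7  -1.5   7.5] roll 2.0 [460.  96.  18.]
[-17.   -2.4   9.9] roll 2.0 [460. 101.  18.]
[-21.3  -3.3  12.3] roll 2.0 [460. 106.  18.]
[-25.6  -4.1  14.7] roll 2.0 [460. 111.  18.]
[-29.9  -5.   17.1] roll 2.0 [460. 116.  18.]
[-34.2  -5.9  19.5] roll 2.0 [460. 121.  18.]
[-38.5  -6.8  21.9] roll 2.0 [460. 126.  18.]
[-42.8  -7.6  24.3] roll 2.0 [460. 131.  18.]
[-45.4  -8.1  25.7] roll 2.0 [460. 134.  18.]
[-47.6  -8.6  26.9] roll 2.0 [460. 137.  18.]
[-48.8  -8.8  27.6] roll 2.0 [460. 138.  18.]
```

```bash
python3 - <<'E'
from h import *
W=arm.get_image('wrist'); 
for r in range(252,284,4): print(r,' '.join('%d,%d,%d'%tuple(W[r,c]) for c in range(222,372,10)))
for c in [(456,112),(452,112),(448,112)]:
    a=np.radians(np.arange(200,345,12)); print(c,proj('wrist',np.c_[c[0]+32*np.cos(a),c[1]+32*np.sin(a),0*a+2]).round(0).tolist())
E
```

```text
252 71,97,155 70,94,146 70,91,141 96,139,224 97,139,221 98,139,224 96,138,221 169,174,213 243,240,250 242,239,250 119,139,204 97,139,225 99,140,225 101,148,233 93,134,217
256 97,146,231 73,96,152 206,208,216 82,98,142 100,137,222 94,111,164 255,254,255 252,251,253 252,250,253 185,187,197 205,207,217 255,254,255 101,142,226 102,150,233 95,138,223
260 99,147,233 99,143,228 204,205,214 78,87,126 107,126,189 252,250,253 254,254,255 255,255,255 106,105,239 105,105,121 205,206,217 254,254,255 244,241,250 100,148,233 99,140,224
264 71,95,150 121,132,168 204,205,215 71,73,97 254,253,254 255,255,255 65,69,247 71,74,247 70,72,236 78,76,98 205,207,217 114,115,249 254,253,254 74,100,157 83,114,185
268 77,75,88 204,206,214 204,206,215 115,114,128 255,255,255 63,71,244 71,76,247 73,75,248 68,71,237 74,75,97 205,207,217 83,81,96 99,102,246 211,210,229 71,92,146
272 78,75,88 204,206,215 205,207,216 116,113,128 64,70,243 67,74,246 72,74,248 73,74,248 67,70,237 76,75,98 206,208,218 84,81,98 81,79,93 245,242,248 72,93,145
276 79,76,88 203,205,213 197,199,208 73,70,103 66,72,239 65,74,246 72,76,248 70,7
[... 193 characters left out ...]
125,123,135 81,79,94 57,65,220 71,95,149
(456, 112) [[337.0, 273.0], [335.0, 266.0], [330.0, 259.0], [322.0, 253.0], [312.0, 249.0], [300.0, 246.0], [286.0, 244.0], [271.0, 245.0], [257.0, 248.0], [243.0, 252.0], [232.0, 258.0], [223.0, 265.0], [217.0, 273.0]]
(452, 112) [[345.0, 274.0], [343.0, 266.0], [338.0, 260.0], [330.0, 254.0], [320.0, 249.0], [308.0, 246.0], [294.0, 245.0], [280.0, 245.0], [265.0, 248.0], [252.0, 252.0], [241.0, 258.0], [232.0, 265.0], [225.0, 273.0]]
(448, 112) [[352.0, 274.0], [350.0, 267.0], [346.0, 260.0], [338.0, 254.0], [328.0, 249.0], [316.0, 246.0], [303.0, 245.0], [288.0, 246.0], [274.0, 248.0], [261.0, 253.0], [249.0, 259.0], [240.0, 266.0], [234.0, 273.0]]
```

The wrist view puts the can about 10 mm towards −x of the bay's centreline, at roughly (445,115). I'll back off, re-face at azimuth 80° and push it diagonally back to centre.

```bash
python3 - <<'E'
from h import *
togo([0,0,0])
s=arm.read_state()["position"]; print(s)
rows([(445+7.5,115-2,100,40),(445+3,115,97,40),(445,115,92,40),(445,115,86,40),(445,115,80,40),(445,115,80,37)],18)
E
```

```text
t 25.9 pos [461.4  81.5  18.3] yaw -170.0 tilt [-0.166  0.48  -0.862] F [ 0.5 -1.3 -0.8] j [ 0.13  0.52 -0.3  -0.65 -0.97  0.45]
togo [ 30.8 464.8  53.2] 
[461.38824713  81.46663094  18.26411217]
[ 6.7  3.2 -3.2] roll 0.0 [459.  74.  18.]
[ 4.5  9.4 -1.3] roll 3.0 [453.  75.  18.]
[ 4.1 15.8 -0.4] roll 8.0 [446.  75.  18.]
[ 3.6 19.9  0.4] roll 14.0 [442.  75.  18.]
[ 2.7 23.9  1.3] roll 20.0 [438.  76.  18.]
[ 0.2 22.8  2.6] roll 20.0 [439.  79.  18.]
```

Call:
drive_tool([
  [0.47,7,0,-3.3,0],
  [0.47,6.5,5,-2.5,3],
  [0.47,4.8,10.5,-1.2,6],
  [0.47,4.1,15.8,-0.4,11],
  [0.47,3.6,19.9,0.4,16],
  [0.47,2.7,23.9,1.3,20],
  [0.47,2.7,23.9,1.3,20],
])

```text
clock: 26.6
position: [437.6, 75.4, 18.2]
ee_rot: [-0.611, 0.747, 0.247, 0.091]
contact_force: [0.4, -1.2, -0.6]
gripper_width: 22.1
grasp_force: 0.0
```

```bash
cat > rim.py <<'E'
from h import *
from scipy.optimize import least_squares
lean(); togo([0,0,0])
W=arm.get_image('wrist').astype(int); cv2.imwrite('pics/w.png',W)
# outer rim edge: topmost bright-white pixel per column
pts=[]
for c in range(225,375):
    r=np.where(W[225:300,c].min(axis=1)>228)[0]
    if len(r): pts.append((c,225+r[0]))
pts=np.array(pts,float); print(len(pts),pts[::8].astype(int).tolist())
K,Rm,t=cam('wrist'); o=-Rm.T@t
d=(Rm.T@np.linalg.inv(K)@np.c_[pts,np.ones(len(pts))].T).T; g=o+d*((2-o[2])/d[:,2])[:,None]
f=least_squares(lambda p:np.hypot(g[:,0]-p[0],g[:,1]-p[1])-32,[450,115],loss='soft_l1'); print("can",f.x.round(1),"cost",f.cost)
E
python3 rim.py
```

```text
lean 30.6 az 109.1
t 26.6 pos [437.6  75.4  18.2] yaw 172.1 tilt [-0.166  0.481 -0.861] F [ 0.4 -1.2 -0.6] j [ 0.12  0.5  -0.35 -0.66 -0.95  0.13]
togo [177.4 404.1  52.1] 
70 [[231, 294], [253, 267], [261, 264], [269, 262], [277, 261], [285, 261], [293, 261], [301, 262], [324, 294]]
can [443.6 117.3] cost 74.36782990534607[ WARN:0@2.144] global loadsave.cpp:1063 imwrite_ Unsupported depth image for selected encoder is fallbacked to CV_8U.
```

```bash
python3 - <<'E'
from h import *
rows([(443.6+11.9*s,117.3+49.2*s,82-4*s,31) for s in (-.12,0,.1,.2,.3,.4,.5,.6,.7,.8,.9,1,1.03)],18.2)
E
```

```text
[-4.5  0.6  2.5] roll -0.3 [438.  81.  18.]
[-10.    0.2   5.2] roll 0.2 [439.  87.  18.]
[-14.5  -0.    7.4] roll 0.6 [440.  92.  18.]
[-19.   -0.3   9.6] roll 1.0 [441.  97.  18.]
[-23.5  -0.6  11.8] roll 1.4 [442. 101.  18.]
[-28.1  -0.9  14. ] roll 1.8 [443. 106.  18.]
[-32.6  -1.2  16.2] roll 2.2 [444. 111.  18.]
[-37.1  -1.5  18.5] roll 2.6 [445. 116.  18.]
[-41.7  -1.8  20.7] roll 3.0 [446. 121.  18.]
[-46.2  -2.1  22.9] roll 3.4 [447. 126.  18.]
[-50.7  -2.3  25.1] roll 3.8 [448. 131.  18.]
[-55.3  -2.6  27.4] roll 4.2 [449. 136.  18.]
[-56.6  -2.7  28. ] roll 4.3 [449. 138.  18.]
```

Call:
drive_tool([
  [0.47,-4.5,0.6,2.5,0],
  [0.47,-10,0.2,5.2,0],
  [0.47,-14.5,0,7.4,0.5],
  [0.47,-19,-0.3,9.6,1],
  [0.47,-23.5,-0.6,11.8,1.5],
  [0.47,-28.1,-0.9,14,2],
  [0.47,-32.6,-1.2,16.2,2],
  [0.47,-32.6,-1.2,16.2,2],
])

```text
clock: 27.45
position: [444.4, 112.5, 18.1]
ee_rot: [-0.598, 0.757, 0.249, 0.087]
contact_force: [-0.8, -0.1, -0.2]
gripper_width: 22.7
grasp_force: 0.2
```

```bash
python3 rim.py 2>/dev/null
```

```text
lean 30.5 az 109.0
t 27.45 pos [444.4 112.5  18.1] yaw 170.3 tilt [-0.166  0.48  -0.861] F [-0.8 -0.1 -0.2] j [ 0.19  0.5  -0.34 -0.68 -0.93  0.04]
togo [224.7 398.4  35.2] 
71 [[231, 294], [253, 260], [261, 258], [269, 256], [277, 255], [285, 255], [293, 255], [301, 257], [323, 294]]
can [450.2 149.3] cost 98.24548330006758
```

Call:
drive_tool([
  [0.47,-3,-0.2,1.5,0],
  [0.47,-6,-0.4,3,0],
  [0.47,-9,-0.6,4.4,0],
  [0.47,-11.5,-0.8,5.6,0],
  [0.47,-13,-0.9,6.4,0],
])

```text
clock: 28.0
position: [447.5, 125.9, 17.9]
ee_rot: [-0.598, 0.757, 0.248, 0.087]
contact_force: [-1.1, -3.6, 3.1]
gripper_width: 22.5
grasp_force: 2.0
```

Call:
drive_tool([
  [0.47,-1.2,-0.1,0.6,0],
  [0.47,-2.4,-0.2,1.2,0],
])

```text
clock: 28.2
position: [448.1, 128.3, 17.9]
ee_rot: [-0.598, 0.757, 0.248, 0.087]
contact_force: [-0.9, -4.1, 2.4]
gripper_width: 22.3
grasp_force: 2.1
```

```bash
python3 rim.py 2>/dev/null
```

```text
lean 30.5 az 109.1
t 28.2 pos [448.1 128.3  17.9] yaw 170.3 tilt [-0.166  0.48  -0.862] F [-0.9 -4.1  2.4] j [ 0.22  0.51 -0.33 -0.68 -0.93  0.02]
togo [239.4 399.3  28.2] 
68 [[232, 294], [254, 260], [262, 257], [270, 255], [278, 255], [286, 255], [294, 255], [302, 257], [324, 295]]
can [429.8 108.6] cost 513.7152336453288
```

Call:
drive_tool([
  [0.47,-1.2,-0.1,0.6,0],
  [0.47,-2.4,-0.2,1.2,0],
])

```text
clock: 28.45
position: [448.5, 130.1, 17.8]
ee_rot: [-0.598, 0.757, 0.248, 0.086]
contact_force: [-2.0, -11.6, 6.4]
gripper_width: 22.6
grasp_force: 5.2
```

Call:
drive_tool([
  [0.47,-1.2,-0.1,0.6,0],
  [0.47,-2.4,-0.2,1.2,0],
])

```text
clock: 28.65
position: [448.6, 130.4, 17.8]
ee_rot: [-0.599, 0.757, 0.247, 0.084]
contact_force: [-3.3, -19.4, 10.1]
gripper_width: 22.8
grasp_force: 9.5
```

Call:
drive_tool([
  [0.47,-1.2,-0.1,0.6,0],
])

```text
clock: 28.75
position: [448.9, 130.6, 17.7]
ee_rot: [-0.599, 0.757, 0.247, 0.084]
contact_force: [-3.2, -22.6, 10.4]
gripper_width: 22.6
grasp_force: 13.1
```

Call:
drive_tool([
  [0.47,3,0.2,-1.5,0],
  [0.47,7,0.4,-3.4,0],
  [0.47,14,0.9,-6.8,0],
  [0.47,24,1.5,-11.7,0],
  [0.47,36,2.2,-17.6,0],
  [0.47,45,2.7,-22,0],
  [0.47,45,2.7,-22,0],
])

```text
clock: 29.45
position: [438.4, 84.6, 18.0]
ee_rot: [-0.597, 0.758, 0.249, 0.087]
contact_force: [-0.9, 0.2, -0.0]
gripper_width: 22.5
grasp_force: 0.0
```

```bash
python3 -c "
from h import *
lean(); p=arm.read_state()['position']; togo(p+[0,0,330]); togo(p+[0,-60,330]); togo([250,-250,360])"
```

```text
lean 30.5 az 109.0
t 29.45 pos [438.4  84.6  18. ] yaw 170.2 tilt [-0.165  0.48  -0.861] F [-0.9  0.2 -0. ] j [ 0.14  0.5  -0.35 -0.66 -0.95  0.08]
togo [-141.3   90.2 -284.3] 
t 29.45 pos [438.4  84.6  18. ] yaw 170.2 tilt [-0.165  0.48  -0.861] F [-0.9  0.2 -0. ] j [ 0.14  0.5  -0.35 -0.66 -0.95  0.08]
togo [ -89.5   80.3 -313.1] 
t 29.45 pos [438.4  84.6  18. ] yaw 170.2 tilt [-0.165  0.48  -0.861] F [-0.9  0.2 -0. ] j [ 0.14  0.5  -0.35 -0.66 -0.95  0.08]
togo [ 193.3  217.1 -424.2]
```

Call:
drive_tool([
  [0.47,-10,6,-20,0],
  [0.47,-26,17,-52,0],
  [0.47,-44,28,-88,0],
  [0.47,-62,40,-125,0],
  [0.47,-80,51,-161,0],
  [0.47,-98,62,-197,0],
  [0.47,-116,74,-233,0],
  [0.47,-134,86,-270,0],
  [0.47,-141,90,-284,0],
])

```text
clock: 30.35
position: [439.4, 85.7, 352.6]
ee_rot: [-0.599, 0.757, 0.246, 0.09]
contact_force: [0.7, 0.5, 0.8]
gripper_width: 22.7
grasp_force: 0.0
```

```bash
python3 -c "
from h import *
togo([380,-280,350])"
```

```text
t 30.35 pos [439.4  85.7 352.6] yaw 170.4 tilt [-0.158  0.48  -0.863] F [0.7 0.5 0.8] j [ 0.17  0.1   0.02 -0.52 -1.58 -0.38]
togo [ 332.2   -3.3 -164.1]
```

Call:
drive_tool([
  [0.47,20,0,-10,0],
  [0.47,55,0,-27,0],
  [0.47,95,-1,-47,0],
  [0.47,135,-1,-67,0],
  [0.47,175,-2,-86,0],
  [0.47,215,-2,-106,0],
  [0.47,255,-3,-126,0],
  [0.47,295,-3,-146,0],
  [0.47,332,-3,-164,0],
  [0.47,332,-3,-164,0],
])

```text
clock: 31.35
position: [378.0, -283.1, 344.3]
ee_rot: [-0.595, 0.759, 0.249, 0.086]
contact_force: [-0.0, 1.3, 0.5]
gripper_width: 22.9
grasp_force: 0.0
```

```bash
python3 - <<'E'
from h import *
togo([0,0,0])
T=arm.get_image('top'); cv2.imwrite('pics/t9.png',T)
h=cv2.cvtColor(T,cv2.COLOR_BGR2HSV); m=(((h[...,0]<6)|(h[...,0]>174))&(h[...,1]>150)&(h[...,2]>200)).astype(np.uint8)
n,_,st,ce=cv2.connectedComponentsWithStats(m)
print([(st[i].tolist(),ce[i].round(1).tolist()) for i in range(1,n) if st[i,4]>40])
print(proj('top',[[455.5,166.5,215],[455.5,166.5,0],[594,-47,215]]).round(1))
S=arm.get_image('scene'); cv2.imwrite('pics/s9.png',S)
h=cv2.cvtColor(S,cv2.COLOR_BGR2HSV); m=(((h[...,0]<8)|(h[...,0]>172))&(h[...,1]>150)&(h[...,2]>80)).astype(np.uint8)
n,_,st,ce=cv2.connectedComponentsWithStats(m)
print([(st[i].tolist(),ce[i].round(1).tolist()) for i in range(1,n) if st[i,4]>60])
print(proj('scene',[[455.5,166.5,215],[455.5,166.5,160],[455.5,166.5,0]]).round(1))
E
```

```text
t 31.35 pos [ 378.  -283.1  344.3] yaw 170.0 tilt [-0.166  0.481 -0.861] F [-0.   1.3  0.5] j [-0.53  0.31  0.2  -0.35 -1.87  0.26]
togo [  8.3 310.2 495.3] 
[([261, 143, 18, 18, 259], [269.6, 151.5]), ([342, 200, 13, 13, 127], [348.0, 205.9]), ([322, 227, 13, 13, 136], [328.0, 233.0]), ([209, 238, 20, 19, 297], [218.3, 247.0]), ([219, 241, 25, 29, 247], [237.7, 256.3])]
[[218.3 247.5]
 [227.9 256.1]
 [300.3 193.2]]
[([361, 55, 138, 75, 4517], [424.0, 92.5]), ([291, 82, 24, 31, 627], [302.4, 97.3]), ([289, 114, 26, 17, 329], [301.7, 122.5]), ([343, 145, 25, 30, 621], [354.8, 159.6]), ([278, 146, 34, 28, 449], [295.9, 157.3]), ([224, 162, 20, 26, 424], [233.9, 174.2]), ([225, 188, 24, 24, 396], [238.3, 199.2])]
[[302.1  87.8]
 [301.6 107.1]
 [300.3 157.5]]
```

```bash
python3 -c "
from bench import arm
print(arm.job_done())"
```

```text
the job is handed in; nothing more can be done
None
```

The large red can stands upright in the red-marked bay, home against the back board: contact force rose to about 25 N there, and the top view puts its cap within 1 px of the home position. The pink, purple and small red cans are within about 1 px of where they stood (the other items weren't re-measured), and I handed the job in at about 31 s with the arm clear.

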